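# Run the overhang plank out to its red line and hold it down

### The arm

A 6-joint arm with a two-finger parallel gripper is mounted at the origin on the work surface; the furniture and walls round the work are solid. World frame = base frame: x ahead of the robot, y to its left, z up, the work surface at z = 0. Lengths are in mm, angles in degrees, forces in N, time in s.
With the tool pointing down it reaches from about 300 to 850 mm from the base axis. Payload 4.2 kg.
Tool frame: the origin (TCP) lies between the finger pads; the fingertips stand 8 mm ahead of it and the grasp point (between the pads) lies 11 mm behind it; x points along the fingers, y is the direction in which the jaws open and shut, and the axes are right-handed (so a half turn about x gives the same grasp; the last joint's range is limited). The gripper opens to 91 mm and grips with 3 to 60 N. Pads are 32 mm wide; open, the fingers measure 118 mm over their backs; the gripper's body (76 mm by 178 mm) begins 60 mm behind the grasp point.
Start: joints at [-72.88, 18.312, 89.639, -0, 72.044, -1.146], TCP at [180.224, -546.042, 221.976] pointing down, gripper open.
Joint ranges: [-177.97, 177.97], [-48.28, 115.42], [12.27, 149.76], [-77.06, 257.06], [2.81, 150.46], [-146.56, 146.56]. Speed limits (degrees/s): [147.25, 147.25, 180, 180, 180, 180].

### API

Orientations are given as [roll, pitch, yaw] about the fixed x, y, z axes, in that order (R = Rz(yaw) Ry(pitch) Rx(roll)).
In Python, from workcell import env gives the robot as it stands.
- The arm moves only by the tool arm_command, never from a script. Its arguments are lists of equal length, an entry for each row: "slide": the shift along the tool's x, y, z in cm, a list of three; "turn": the turn, a rotation vector about the tool's x, y, z in rad, a list of three; "grip": the closure in counts, from 0 (fully open) to 255 (shut). A call has 1 to 20 rows; each row is the pose to reach, as a shift and turn from the pose commanded when the call began, along the tool's axes at that moment; what a row does not reach only later rows make up. A row lasts 1/12 s, in which the tool goes at most 41.7 mm and 7.16 degrees, less where a joint would pass 70% of its speed; a pose out of reach is approached as far as the arm can. A call with a gripper value outside its range is refused whole. The fingers move at their own pace and stop on an object; "newtons" is the grip in N (left out, the last holds). Time passes only in rows, so rows that repeat a pose let the fingers close. It gives the time, the measured TCP pose, the force and the opening at its end, in the units of the state.
- env.state(): the state, without advancing time (a new reading comes with each control period).
- env.grab_frame(name): name is "side" or "top"; returns (picture, depth): 400x640x3 uint8, red, green, blue; 400x640 float32, mm along the optical axis (not along the pixel's ray), 0 where there is no reading.
- env.calibration(name): a dict with "K" (3x3 intrinsics, pixels), "camera_from_world" (4x4, takes a point from world to camera coordinates). Camera axes: x right, y up, looking along -z (the intrinsics and any distortion apply to the point x, -y, -z); pixel columns grow to the right and rows downward; lengths in mm; the calibration is good to about 2 mm. A picture is of the moment at which its call begins. calibration takes no time and is no camera call.
- env.job_done(): hands the job in, once; it reports no verdict.
Trained networks look in the newest picture that a camera, given by its name, has taken for a name from the list of things; names that differ only in an ending like _2 or _b are one class to them, and where a whole thing is asked for, a point or a joint stands for the part that bears it (a point fixed in the world has none). Each returns a list of dicts, best first, with "p" (0 to 1); they miss things now and then, are a little off and sometimes report something else, mostly with a low value. They report only what shows in the picture. A call takes as long as a camera call.
- env.search_frame(camera, label): "point" ([x, y, z] in mm, in world coordinates, good to about 4 mm: the middle of the surface that is visible of it).
The state is a dict: "time_s": time; "qpos": joint angles; "qvel": joint speeds; "effort": joint torques, N m; "ee_pos": TCP position; "ee_rot": TCP orientation; "force": force on the tool from outside, world axes, zero at the start; "torque": the same for the moment, N m; "gripper_width": finger opening in mm.
Only numpy, scipy, OpenCV 4.12 (cv2) and the standard library are available. Lean on these libraries where they do the work, as an engineer would, in place of code of your own. Each camera call takes 0.05 s, during which the arm holds its last target.

### The job

Unlock the plank on the bench block: turn the black knob counterclockwise, seen from above, until it clicks over and stays there. Then slide the plank out over the block's brass edge, keeping it flat on the block, until its red line lies right at that edge, and finish while still holding it there, level and still: so far out it would tip over if let go. Leave the other things on the bench alone.

Things in the scene. Friction and masses are not known exactly. Their poses are not given: they have to be found in the camera images.
- block: Fixed bench block: grey body, wooden deck 60 mm above the bench, x -80..+80, y -46..+72 mm; origin on the bench below the plank track's middle. Its +x is the way the plank slides out (turned roughly towards the robot), ending at the brass strip. Rails 7 mm high along x at y = +-41 (x -75..+35) leave 5 mm play each side of the plank. Blue bolt housing (x -29..37, y 45..71, top 90 mm above bench).
- block_edge (a point): Middle of the top of the block's brass edge, at deck height (60 mm above the bench); axes as the block's.
- knob_grip (a point): Black knob on the blue housing: an upright bar 42 mm long, 12 mm thick, 26 mm high on a disc of 19 mm radius. This point is on its vertical turning axis, 12 mm below the bar's top (which is 121 mm above the bench) and 13 mm above the disc. Its x axis lies along the bar (white pointer line at the +x end).
- knob (a joint): Turn of the knob in rad: 0 locked (bar along the block's x), grows counterclockwise seen from above to a stop at 1.4. A sprung detent (at most 0.12 N m) pushes back to 0 until it is past 0.7, then clicks over and drives it on to rest at the stop, free. It draws back the steel bolt (10 mm high, 16 mm above the deck) that bars the dark steel lug on the plank.
- plank_grip (a point): Upright dark wooden grip on the plank's tail, 40 mm long (x), 24 mm thick (y), 42 mm high. This point is on its centre line, 24 mm above the plank's top (18 mm below the grip's top) and 38 mm above the plank's underside. Its x axis is the plank's length, pointing to the steel nose and out over the edge; y is across.
- plank_mark (a point): The red line across the plank, at the plank's underside, mid-width; axes as plank_grip. The plank is pale wood, 200 x 64 x 14 mm, 0.3 to 0.6 kg, loose on the deck; the line is 75 mm from the tail end, 53 mm ahead (+x) of the grip's centre, 125 mm from the steel nose. With the line at the edge the centre of mass is about 33 mm beyond the edge.
- tape: Bystander, loose: roll of pale paper tape lying flat, 105 mm across, 26 mm high; origin under its centre.
- wax: Bystander, loose: block of yellow beeswax, 38 x 55 x 22 mm; origin under its centre.
- sander: Bystander, loose: beech sanding block, 35 x 86 x 27 mm; origin under its centre.
- nylon_mallet: Bystander, loose: mallet standing on its white head, 54 mm across, 208 mm high; origin under its centre.
- dark_thread: Bystander, loose: wooden spool of dark brown thread, 62 x 46 mm, 51 mm high; origin under its centre.
- orange_thread: Bystander, loose: wooden spool of orange thread, 65 x 54 mm, 44 mm high; origin under its centre.
- roller: Bystander, loose: seam roller with wooden handle, 38 x 128 mm, 26 mm high; origin under its centre.

How it is judged:
By the outcome, as a careful person would: the job done as asked, in the order asked, and still so for the second after the job is handed in, while the arm keeps its last pose, push and grip.
It also fails if it takes over 45 s, if anything falls off the work surface, if the arm or the gripper's body presses on something with over 40 N, if the wrist force passes 120 N, or if a joint passes its speed limit or range.

## Working session

There is one attempt and no reset: what is moved stays moved. The work goes in short steps, Python scripts to look and compute and a tool call to move; the robot and the scene stay as the last step left them, time stands still between calls to the robot, and variables do not carry over. Pictures are saved under pics/ and viewed, and the job is handed in when it is done.

Besides the shell and the picture viewer there is one more tool, called after ">>>" in YAML: its name, and indented under it one key for each argument. arm_command: Moves the arm, as the interface text tells. Its arguments: {"type":"object","properties":{"slide":{"type":"array","items":{"type":"array","items":{"type":"number"}}},"turn":{"type":"array","items":{"type":"array","items":{"type":"number"}}},"grip":{"type":"array","items":{"type":"number"}},"newtons":{"type":"number"}},"required":["slide","turn","grip"]}

```bash
mkdir -p pics; ls; python3 - <<'E'
from workcell import env
import cv2,numpy as np
np.set_printoptions(precision=4,suppress=True)
print(env.state())
for n in("side","top"):
    p,d=env.grab_frame(n); cv2.imwrite(f"pics/{n}0.png",p[:,:,::-1]); np.save(f"pics/{n}0.npy",d)
    c=env.calibration(n);print(n,c)
    for l in("plank_grip","knob_grip","block","plank_mark","nylon_mallet"):
        print(l,env.search_frame(n,l)[:2])
E
```

```text
pics
{'time_s': 0.0, 'qpos': array([-72.8799,  18.3512,  89.7078,  -0.0013,  72.0424,  -1.1466]), 'qvel': array([ 0.0346, -0.0536,  0.1282,  0.053 , -0.0722,  0.0184]), 'effort': array([ -0.0006, -41.2462, -23.1972,   0.0727,   0.0455,  -0.0001]), 'ee_pos': array([ 180.0703, -545.5544,  221.1153]), 'ee_rot': array([-90.4492,  89.8986, 107.8179]), 'force': array([ 0.1569, -0.0173,  0.232 ]), 'torque': array([ 0.019 ,  0.0235, -0.0008]), 'gripper_width': 91.19826870884322}
side {'K': array([[489.1623,   0.    , 324.7983],
       [  0.    , 489.1623, 209.1034],
       [  0.    ,   0.    ,   1.    ]]), 'camera_from_world': array([[   -0.8802,    -0.4745,    -0.0123,   543.7151],
       [    0.2282,    -0.4458,     0.8655,  -145.0844],
       [   -0.4161,     0.759 ,     0.5007, -1210.0564],
       [    0.    ,     0.    ,     0.    ,     1.    ]])}
plank_grip [{'point': [491.9, -115.0, 102.1], 'p': 0.64}]
knob_grip [{'point': [492.0, -111.7, 104.0], 'p': 0.61}, {'point': [568.6, -63.4, 75.0], 'p': 0.36}]
block [{'point': [465.3, -77.3, 54.5], 'p': 0.91}]
plank_mark [{'point': [563.5, -68.2, 73.6], 'p': 0.61}]
nylon_mallet [{'point': [708.2, 257.6, 79.2], 'p': 0.95}, {'point': [493.5, -115.7, 105.3], 'p': 0.72}]
top {'K': array([[425.8851,   0.    , 322.1675],
       [  0.    , 425.8851, 203.5022],
       [  0.    ,   0.    ,   1.    ]]), 'camera_from_world': array([[  -0.0139,   -0.9999,    0.0022,  162.1983],
       [   0.9849,   -0.0133,    0.1724, -541.4657],
       [  -0.1724,    0.0045,    0.985 , -944.4497],
       [   0.    ,    0.    ,    0.    ,    1.    ]])}
plank_grip [{'point': [556.7, -68.4, 75.6], 'p': 0.61}, {'point': [493.7, -116.0, 106.5], 'p': 0.44}]
knob_grip [{'point': [495.0, -118.1, 108.2], 'p': 0.56}]
block [{'point': [491.0, -100.0, 59.5], 'p': 0.79}]
plank_mark []
nylon_mallet [{'point': [709.0, 243.1, 82.5], 'p': 0.97}, {'point': [498.7, -119.2, 107.2], 'p': 0.54}]
```

View pics/side0.png

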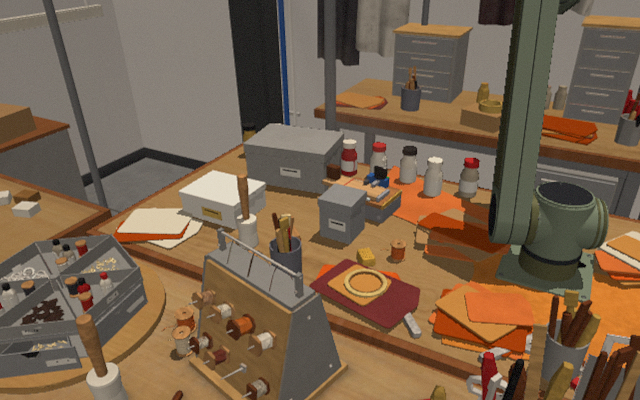

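View pics/top0.png

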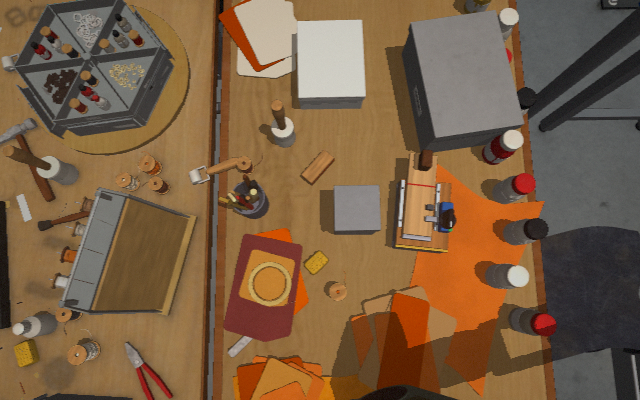

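```bash
cat > h.py <<'E'
import numpy as np,cv2
from workcell import env
np.set_printoptions(precision=2,suppress=True)
def world(n,d):
    c=env.calibration(n);K=c["K"];M=np.linalg.inv(c["camera_from_world"])
    v,u=np.mgrid[0:d.shape[0],0:d.shape[1]].astype(float)
    P=np.stack([(u-K[0,2])/K[0,0]*d,-(v-K[1,2])/K[1,1]*d,-d,np.ones_like(d)],-1)
    W=(P@M.T)[...,:3]; W[d==0]=np.nan
    return W
def proj(n,p):
    c=env.calibration(n);q=c["camera_from_world"]@np.append(p,1);K=c["K"]
    return K[0,0]*q[0]/-q[2]+K[0,2],K[1,1]*q[1]/q[2]+K[1,2]
def crop(p,u0,u1,v0,v1,s,f):
    cv2.imwrite(f,cv2.resize(p[v0:v1,u0:u1,::-1],None,fx=s,fy=s,interpolation=cv2.INTER_CUBIC))
E
python3 - <<'E'
from h import *
for n,b,s in(("top",(380,480,140,265),4.5),("side",(310,430,140,250),5)):
    p=cv2.imread(f"pics/{n}0.png")[:,:,::-1]; crop(p,*b,s,f"pics/{n}0c.png")
d=np.load("pics/top0.npy");W=world("top",d)
for v in range(140,262,4):
    print(v,' '.join("%4.0f"%x if x==x else ' nan' for x in W[v,388:470:3,2]))
for v,u in((208,357),(80,465),(140,470),(130,430),(160,427),(145,427),(172,490)):print(u,v,W[v,u])
E
```

```text
140   -1   -1    3    3   -1   -0   -5   -0   -0   -2   -2   27   51   77   95  121  119  114   98   95   93   88   80   79   79   74   71   66
144    0   -1    2    1    2    2   -2   -0   -1    1    1   20   46   70   77   75   74   67   67   60   63   48   49   47   42   35   33   29
148    1   -0    1    1    2  nan   -1   -1   -1    0   -3   12   40   51   47   44   39   32   29   28   20   19   13    8    5    3    4   -1
152   -2   -0   -2   -1    1    1   -3   -1    2   -1    0  100  116  116  117    4   -6    1   -1    1   -1   -3   -2   -2   -1   -2    1   -1
156    2    3    0   -1   -2   -1   -5   66   74   75   73  104  116  116  114   71   73   -2   -2   -0    0   -1   -1   -2   -0   -0    1   -2
160    1   -1    0    1   -2   -4    1   69   75   71   73  109  117  118  114   72   69   -3   -1    0    0   -0    0   -4   -2   -3    2   -2
164   -0   -1    2   -3    1    0   -2   73   74   75   77  113  117  115  114   69   75   -2    1    1    0    0   -3    1   -1   -0    2   -1
168   -0   -1   -2    5   -1    3   -1   74   73   73   78   97   98  102   72   74   76    
[... 2888 characters left out ...]
 61    5    2    4    4    2    3    4    5
252    1   -2    0    1   -4    0    1   -0   -2    1    2    0    2    3    5   11   21   29   38  nan    5    4    0    2    2    3    5    2
256    0    2   -2   -3    1   -2   -4    1    1   -3    4    8    5    6    2    5    0    2    1    8    4    5    5    2    3    4    4    3
260   -1    1    1   -0    0   -0   -0   -1   -0   -3    2    4    2    5    6    6    5    5    4    3    5    1    5    4    4    5    2    5
357 208 [520.37  80.19 117.8 ]
465 80 [ 800.75 -165.23  141.27]
470 140 [ 686.14 -193.16   67.91]
430 130 [695.02 -88.   115.33]
427 160 [625.24 -76.77 117.72]
427 145 [676.37 -92.67  64.56]
490 172 [ 625.55 -261.99   -0.89]
```

```bash
sleep 1
```

```text
(no output)
```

View pics/top0c.png

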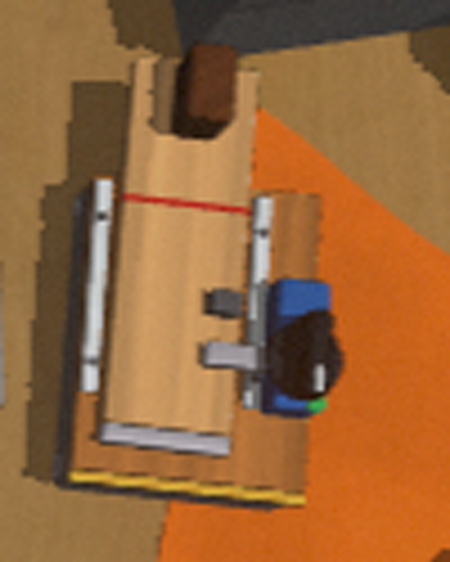

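View pics/side0c.png

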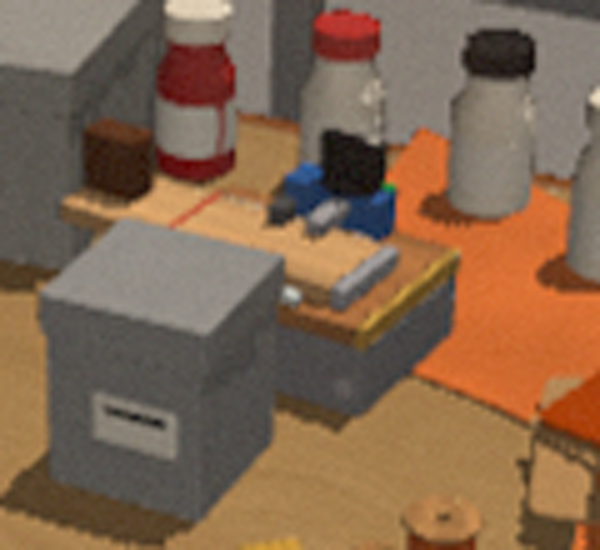

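```bash
cat > fit.py <<'E'
from h import *
from scipy.optimize import least_squares
def T(P,p): # pose x,y,yaw
    c,s=np.cos(P[2]),np.sin(P[2]);return np.array([P[0]+c*p[0]-s*p[1],P[1]+s*p[0]+c*p[1],p[2]])
def fit(n,obs,x0):
    r=least_squares(lambda P:np.ravel([np.array(proj(n,T(P,p)))-u for p,u in obs]),x0,x_scale=[10,10,.05],loss='soft_l1');return r.x,r.fun.reshape(-1,2)
E
python3 - <<'E'
from fit import *
f=lambda u,v:np.array([380+u/4.5-.4,140+v/4.5-.4])
g=lambda u,v:np.array([310+u/5-.4,140+v/5-.4])
obs=[((80,-46,60),f(70,473)),((80,72,60),f(306,496)),((-75,-43,67),f(93,180)),((-75,72,60),f(320,194)),((35,-41,67),f(90,390)),((4,58,121),f(320,350)) ]
B,res=fit("top",obs[:-1],[520,-80,np.pi]);print("block top",B,np.degrees(B[2]));print(res)
obs2=[((80,-46,60),g(362,335)),((80,72,60),g(458,250)),((80,-46,0),g(352,415))]
B2,res=fit("side",obs2,[520,-80,np.pi]);print("block side",B2,np.degrees(B2[2]));print(res)
# plank in frame of plank_grip, z world
pl=[((53,-32,74),f(122,197)),((53,32,74),f(251,211)),((178,-32,74),f(104,424)),((178,32,74),f(229,436)),((-22,-32,74),f(137,58)),((-22,32,74),f(260,70))]
Pp,res=fit("top",pl,[630,-80,np.pi]);print("plank top",Pp,np.degrees(Pp[2]));print(res)
d=np.load("pics/top0.npy");W=world("top",d)
m=(W[...,2]>111)&(W[...,2]<126);
k=m.copy();k[:,:435]=0;k[:205]=0;k[:,460:]=0;k[232:]=0
print("knob",np.nanmedian(W[k],0),W[k].min(0),W[k].max(0),k.sum())
k=m.copy();k[:,:418]=0;k[:150]=0;k[:,440:]=0;k[172:]=0
print("grip",np.nanmean(W[k],0),W[k].min(0),W[k].max(0),k.sum())
print("pred knob",T(B,(4,58,109)))
# box front
b=(W[...,2]>20)&(W[...,2]<135); b[150:]=0;b[:100]=0;b[:,:405]=0;b[:,525:]=0
print("box",W[b].min(0))
for u in range(410,520,15):
  print(u,[W[v,u].round() for v in (138,144)])
E
```

```text
block top [517.61 -62.79   3.05] 174.55753564664536
[[ 0.35  1.01]
 [ 0.18  0.16]
 [ 0.52 -1.19]
 [-0.91  0.34]
 [-0.33 -0.49]]
block side [513.54 -60.56   3.02] 172.9513270269852
[[-0.55 -0.9 ]
 [ 0.06 -0.2 ]
 [ 0.49  1.36]]
plank top [632.45 -78.6    3.01] 172.20646164362466
[[ 0.4  -0.59]
 [-0.3  -0.35]
 [-0.51  3.22]
 [ 0.3   4.05]
 [-0.09 -1.13]
 [ 0.18 -0.52]]
knob [ 495.06 -118.55  119.82] [ 476.19 -128.93  111.03] [ 515.35 -111.58  124.37] 122
grip [630.24 -77.67 115.35] [610.47 -89.63 111.04] [649.95 -64.14 119.95] 181
pred knob [ 508.13 -120.15  109.  ]
box [ 647.77 -325.81   20.06]
410 [array([715., -68.,   2.]), array([701., -68.,  -3.])]
425 [array([694., -89.,  64.]), array([682., -91.,  53.])]
440 [array([ 671., -105.,  130.]), array([ 677., -122.,   68.])]
455 [array([ 681., -148.,   99.]), array([ 683., -164.,   49.])]
470 [array([ 687., -189.,   79.]), array([ 688., -206.,   31.])]
485 [array([ 691., -229.,   66.]), array([ 696., -253.,    4.])]
500 [array([ 680., -251.,   98.]), array([ 669., -253.,   89.])]
515 [array([ 674., -276.,  115.]), array([ 659., -274.,  118.])]
```

```bash
python3 - <<'E'
from fit import *
from scipy.spatial.transform import Rotation as R
f=lambda u,v:np.array([380+u/4.5-.4,140+v/4.5-.4])
pl=[((53,-32,74),f(122,197)),((53,32,74),f(251,211)),((178,-32,74),f(103,440)),((178,32,74),f(228,452)),((-22,-32,74),f(137,58)),((-22,32,74),f(260,70))]
Pp,res=fit("top",pl,[630,-80,np.pi]);print("plank top",Pp,np.degrees(Pp[2]));print(res)
d=np.load("pics/top0.npy");W=world("top",d)
m=(W[...,2]>112)&(W[...,2]<126)
for nm,(a,b,c,e) in dict(knob=(435,460,205,232),grip=(418,440,150,172)).items():
    k=np.zeros_like(m);k[c:e,a:b]=m[c:e,a:b];pts=W[k][:,:2].astype(np.float32)
    print(nm,cv2.minAreaRect(pts),pts.mean(0))
s=env.state();M=R.from_euler('xyz',s['ee_rot'],degrees=True).as_matrix();print(M,s['ee_pos'])
b=(W[...,2]>125)&(W[...,2]<150);b[150:]=0;b[:120]=0;b[:,:405]=0;b[:,500:]=0
for u in range(410,500,10):
    c=W[:,u][b[:,u]]
    if len(c):print(u,c[np.argmin(c[:,0])])
E
```

```text
plank top [631.51 -78.36   3.01] 172.2314440250843
[[ 0.33 -0.18]
 [-0.37  0.05]
 [-0.34  0.1 ]
 [ 0.48  0.92]
 [-0.18 -0.72]
 [ 0.09 -0.13]]
knob ((495.97796630859375, -120.09500122070312), (12.394537925720215, 40.217506408691406), 81.57658386230469) [ 494.96 -119.07]
grip ((630.6664428710938, -78.02696228027344), (23.73443031311035, 38.81033706665039), 81.79796600341797) [630.3  -77.82]
[[ 0.    0.31 -0.95]
 [-0.   -0.95 -0.31]
 [-1.    0.   -0.  ]] [ 180.24 -546.02  221.97]
430 [702.75 -85.71 126.15]
440 [ 670.9  -102.72  137.68]
450 [ 674.6  -126.23  132.61]
460 [ 678.14 -147.67  134.75]
470 [ 680.39 -172.24  127.38]
480 [ 682.88 -190.15  139.13]
490 [ 686.94 -217.12  126.72]
```

```bash
cat > plan.py <<'E'
from h import *
from scipy.spatial.transform import Rotation as R
def plan(goal,yaw_y):
    """goal TCP; yaw_y angle (deg) of tool y in world, tool x down"""
    s=env.state();M=R.from_euler('xyz',s['ee_rot'],degrees=True)
    y=np.array([np.cos(np.radians(yaw_y)),np.sin(np.radians(yaw_y)),0]);x=np.array([0,0,-1.]);G=R.from_matrix(np.column_stack([x,y,np.cross(x,y)]))
    print("t",round(s['time_s'],2),"pos",s['ee_pos'],"yawy",np.degrees(np.arctan2(*M.as_matrix()[1::-1,1])),"F",s['force'],"T",s['torque'],"w",s['gripper_width'],"q",s['qpos'])
    print("slide cm",M.inv().apply(np.array(goal)-s['ee_pos'])/10,"turn",(M.inv()*G).as_rotvec().round(4))
E
python3 -c "
from plan import *
plan([495.5,-119.6,160],-98)"
```

```text
t 0.6 pos [ 180.24 -546.02  221.97] yawy -71.73017832219871 F [-0.01 -0.63 -0.28] T [-0.02 -0.02 -0.01] w 91.12272233354004 q [-72.88  18.31  89.64   0.    72.04  -1.15]
slide cm [  6.2  -30.61 -43.3 ] turn [ 0.46 -0.   -0.  ]
```

>>> arm_command:
  slide:
    - [0,-30.61,-43.3]
    - [0,-30.61,-43.3]
    - [0,-30.61,-43.3]
    - [0,-30.61,-43.3]
    - [0,-30.61,-43.3]
    - [0,-30.61,-43.3]
    - [0,-30.61,-43.3]
    - [0,-30.61,-43.3]
    - [0,-30.61,-43.3]
    - [0,-30.61,-43.3]
    - [0,-30.61,-43.3]
    - [0,-30.61,-43.3]
    - [0,-30.61,-43.3]
    - [3,-30.61,-43.3]
    - [6.2,-30.61,-43.3]
    - [6.2,-30.61,-43.3]
    - [6.2,-30.61,-43.3]
    - [6.2,-30.61,-43.3]
  turn:
    - [0.46,0,0]
    - [0.46,0,0]
    - [0.46,0,0]
    - [0.46,0,0]
    - [0.46,0,0]
    - [0.46,0,0]
    - [0.46,0,0]
    - [0.46,0,0]
    - [0.46,0,0]
    - [0.46,0,0]
    - [0.46,0,0]
    - [0.46,0,0]
    - [0.46,0,0]
    - [0.46,0,0]
    - [0.46,0,0]
    - [0.46,0,0]
    - [0.46,0,0]
    - [0.46,0,0]
  grip: [0,0,0,0,0,0,0,0,0,0,0,0,0,0,0,0,0,0]
  newtons: 25

```text
time_s: 2.1
ee_pos: [496.3, -120.2, 161.4]
ee_rot: [171.4, 89.9, -16.7]
force: [1.3, -0.1, 0.5]
gripper_width: 91.1
```

```bash
python3 -c "
from plan import *
plan([495.5,-119.6,107],-98)
for n in('side','top'):
    p,d=env.grab_frame(n)
    crop(p,*((330,430,120,220) if n=='side' else (370,490,140,260)),5,f'pics/{n}1.png')"
```

```text
t 2.1 pos [ 496.32 -120.19  161.36] yawy -98.12161029754135 F [ 1.31 -0.14  0.45] T [ 0.02 -0.01  0.01] w 91.14730411185974 q [-14.9   15.28 103.38  -0.    61.2   83.22]
slide cm [ 5.44 -0.05  0.1 ] turn [-0. -0. -0.]
```

View pics/side1.png

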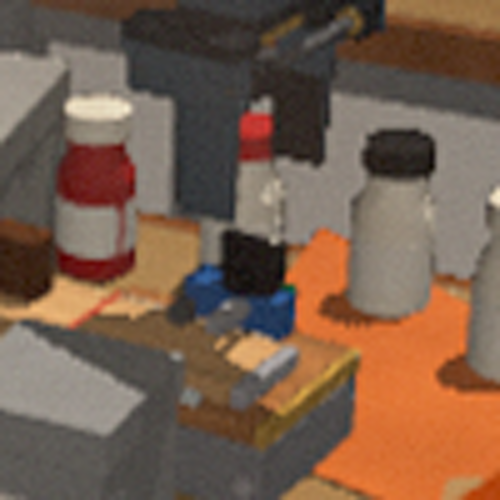

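View pics/top1.png

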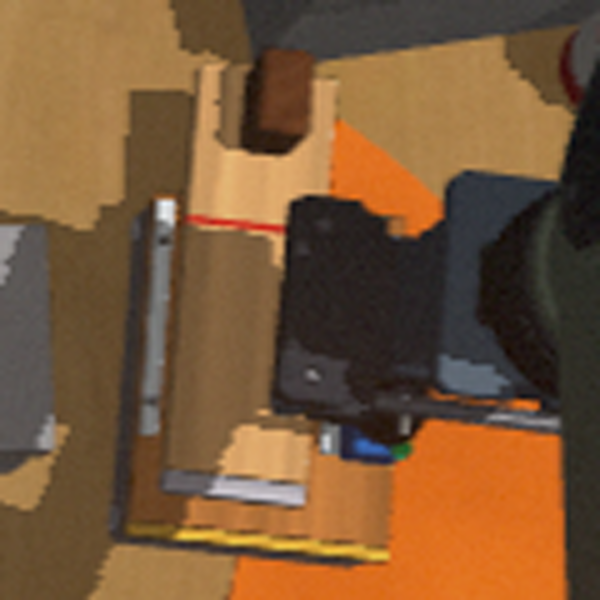

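>>> arm_command:
  slide:
    - [2,-0.05,0.1]
    - [4,-0.05,0.1]
    - [5.4,-0.05,0.1]
    - [5.4,-0.05,0.1]
    - [5.4,-0.05,0.1]
    - [5.4,-0.05,0.1]
    - [5.4,-0.05,0.1]
    - [5.4,-0.05,0.1]
    - [5.4,-0.05,0.1]
    - [5.4,-0.05,0.1]
    - [5.4,-0.05,0.1]
    - [5.4,-0.05,0.1]
    - [5.4,-0.05,0.1]
    - [5.4,-0.05,0.1]
  turn:
    - [0,0,0]
    - [0,0,0]
    - [0,0,0]
    - [0,0,0]
    - [0,0,0]
    - [0,0,0]
    - [0,0,0]
    - [0,0,0]
    - [0,0,0]
    - [0,0,0]
    - [0,0,0]
    - [0,0,0]
    - [0,0,0]
    - [0,0,0]
  grip: [0,0,0,0,255,255,255,255,255,255,255,255,255,255]
  newtons: 20

```text
time_s: 3.37
ee_pos: [494.5, -119.0, 105.9]
ee_rot: [73.0, 90.0, -115.1]
force: [-0.1, -0.4, -1.1]
gripper_width: 27.6
```

```bash
python3 -c "
from plan import *
plan([495.5,-119.6,107],-98)
for n in('side',):
    p,d=env.grab_frame(n)
    crop(p,*((330,430,120,220) if n=='side' else (370,490,140,260)),5,f'pics/{n}2.png')"
```

```text
t 3.37 pos [ 494.52 -119.    105.93] yawy -98.08938576544601 F [-0.14 -0.36 -1.09] T [0.05 0.05 0.02] w 27.645291984666198 q [-14.82  18.52 107.91  -0.01  53.58  83.27]
slide cm [-0.11  0.05 -0.11] turn [-0.  0. -0.]
```

View pics/side2.png

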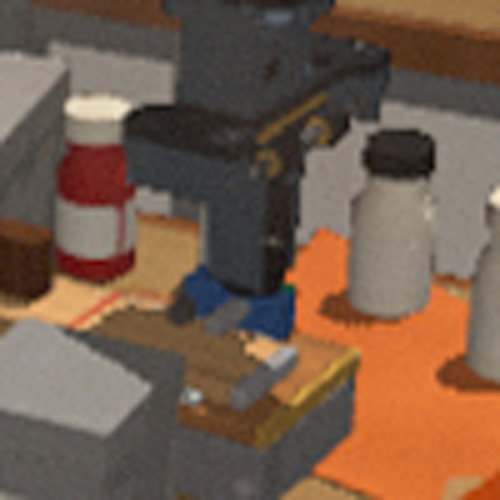

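>>> arm_command:
  slide:
    - [0,0,0]
    - [0,0,0]
    - [0,0,0]
    - [0,0,0]
    - [0,0,0]
    - [0,0,0]
  turn:
    - [0,0,0]
    - [0,0,0]
    - [0,0,0]
    - [0,0,0]
    - [0,0,0]
    - [0,0,0]
  grip: [255,255,255,255,255,255]
  newtons: 20

```text
time_s: 3.92
ee_pos: [494.3, -120.7, 105.9]
ee_rot: [88.7, 89.8, -99.2]
force: [-0.9, -6.5, -0.2]
gripper_width: 12.1
```

```bash
python3 -c "
from plan import *
plan([495.5,-119.6,107],-98)"
```

```text
t 3.92 pos [ 494.28 -120.74  105.92] yawy -97.92995361661004 F [-0.93 -6.46 -0.21] T [-1.01  0.21  0.47] w 12.105524127699145 q [-14.88  18.52 107.9   -0.27  53.56  83.2 ]
slide cm [-0.11 -0.13 -0.11] turn [ 0.  0. -0.]
```

>>> arm_command:
  slide:
    - [0,0.15,0]
    - [0,0.15,0]
    - [0,0.15,0]
    - [0,0.15,0]
    - [0,0.15,0]
    - [0,0.15,0]
    - [0,0.15,0]
    - [0,0.15,0]
    - [0,0.15,0]
    - [0,0.15,0]
    - [0,0.15,0]
    - [0,0.15,0]
    - [0,0.15,0]
    - [0,0.15,0]
    - [0,0.15,0]
    - [0,0.15,0]
  turn:
    - [0,0,0]
    - [-0.1,0,0]
    - [-0.2,0,0]
    - [-0.3,0,0]
    - [-0.4,0,0]
    - [-0.5,0,0]
    - [-0.6,0,0]
    - [-0.7,0,0]
    - [-0.8,0,0]
    - [-0.9,0,0]
    - [-1.0,0,0]
    - [-1.1,0,0]
    - [-1.2,0,0]
    - [-1.3,0,0]
    - [-1.37,0,0]
    - [-1.37,0,0]
  grip: [255,255,255,255,255,255,255,255,255,255,255,255,255,255,255,255]
  newtons: 25

```text
time_s: 5.25
ee_pos: [494.3, -120.8, 105.9]
ee_rot: [-6.7, 90.0, -116.2]
force: [-0.6, -2.0, -0.4]
gripper_width: 11.8
```

```bash
python3 -c "
from plan import *
plan([495.5,-119.6,107],-98)
for n in('side','top'):
    p,d=env.grab_frame(n)
    crop(p,*((330,430,120,220) if n=='side' else (370,490,140,260)),5,f'pics/{n}3.png')"
```

```text
t 5.25 pos [ 494.27 -120.78  105.92] yawy -19.5350661552011 F [-0.58 -2.04 -0.38] T [-0.2   0.05  0.05] w 11.800097448102335 q [-15.01  18.53 107.88  -0.03  53.59   4.54]
slide cm [-0.11  0.08 -0.15] turn [ 1.37  0.   -0.  ]
```

View pics/side3.png

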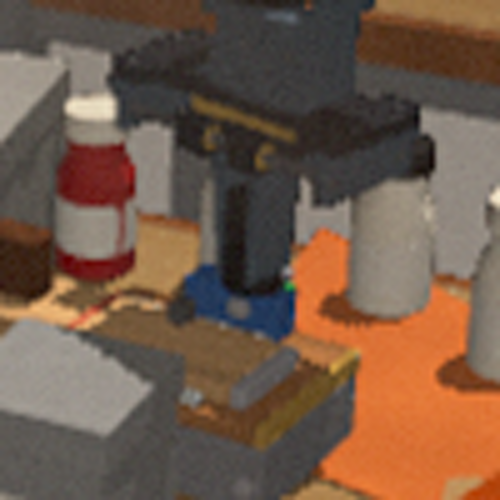

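View pics/top3.png

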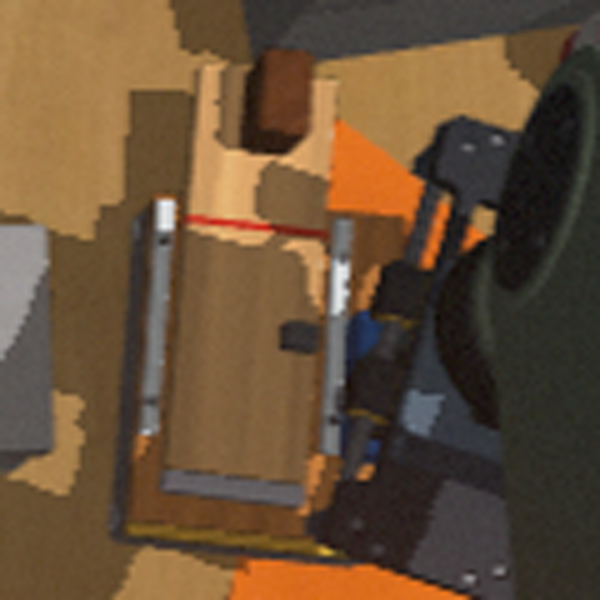

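>>> arm_command:
  slide:
    - [0,0,0]
    - [0,0,0]
    - [0,0,0]
    - [0,0,0]
    - [-2,0,0]
    - [-5,0,0]
    - [-8,0,0]
    - [-8,0,0]
  turn:
    - [0,0,0]
    - [0,0,0]
    - [0,0,0]
    - [0,0,0]
    - [0,0,0]
    - [0,0,0]
    - [0,0,0]
    - [0,0,0]
  grip: [0,0,0,0,0,0,0,0]

```text
time_s: 6.02
ee_pos: [497.8, -121.2, 191.6]
ee_rot: [96.1, 89.3, -13.5]
force: [0.7, -1.0, -0.5]
gripper_width: 62.2
```

```bash
python3 -c "
from plan import *
plan([630,-78.7,150],-98)"
```

```text
t 6.02 pos [ 497.77 -121.19  191.56] yawy -19.616952604646745 F [ 0.73 -0.97 -0.53] T [-0.05 -0.11 -0.04] w 62.202733016550816 q [-14.98  13.65 100.91   0.02  64.79   4.63]
slide cm [ 4.29 10.98 -8.44] turn [ 1.37 -0.01 -0.01]
```

>>> arm_command:
  slide:
    - [0,3,-2]
    - [0,7,-5]
    - [0,11,-8.4]
    - [0,11,-8.4]
    - [0,11,-8.4]
    - [0,11,-8.4]
    - [0,11,-8.4]
    - [0,11,-8.4]
    - [0,11,-8.4]
    - [0,11,-8.4]
    - [0,11,-8.4]
    - [0,11,-8.4]
    - [0,11,-8.4]
    - [2.5,11,-8.4]
    - [3.8,11,-8.4]
    - [3.8,11,-8.4]
    - [3.8,11,-8.4]
  turn:
    - [0.12,0,0]
    - [0.24,0,0]
    - [0.36,0,0]
    - [0.48,0,0]
    - [0.6,0,0]
    - [0.72,0,0]
    - [0.84,0,0]
    - [0.96,0,0]
    - [1.08,0,0]
    - [1.2,0,0]
    - [1.3,0,0]
    - [1.37,0,0]
    - [1.37,0,0]
    - [1.37,0,0]
    - [1.37,0,0]
    - [1.37,0,0]
    - [1.37,0,0]
  grip: [0,0,0,0,0,0,0,0,0,0,0,0,0,0,0,0,0]

```text
time_s: 7.43
ee_pos: [625.7, -78.1, 147.2]
ee_rot: [-1.7, 89.9, 170.3]
force: [0.4, -0.6, -0.1]
gripper_width: 91.3
```

```bash
python3 -c "
from plan import *
plan([630,-78.7,87],-98)
for n in('side','top'):
    p,d=env.grab_frame(n)
    crop(p,*((310,430,130,230) if n=='side' else (370,490,140,260)),5,f'pics/{n}4.png')"
```

```text
t 7.43 pos [625.73 -78.11 147.24] yawy -98.02646131969124 F [ 0.42 -0.6  -0.05] T [ 0.09 -0.03 -0.  ] w 91.27495288159741 q [-8.16 26.29 88.23  0.   65.58 89.86]
slide cm [ 6.02 -0.   -0.44] turn [-0.  0.  0.]
```

View pics/side4.png

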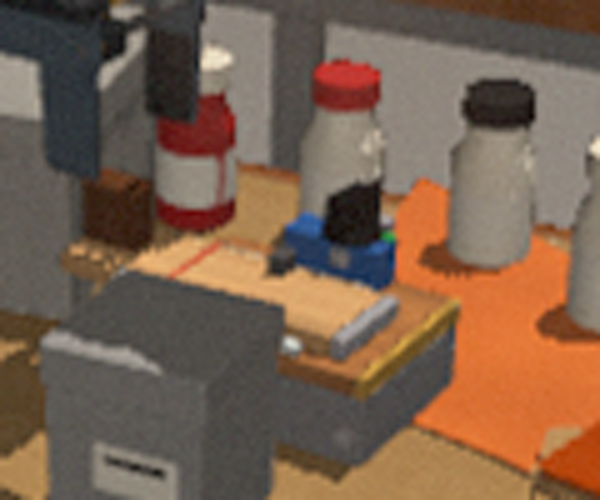

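View pics/top4.png

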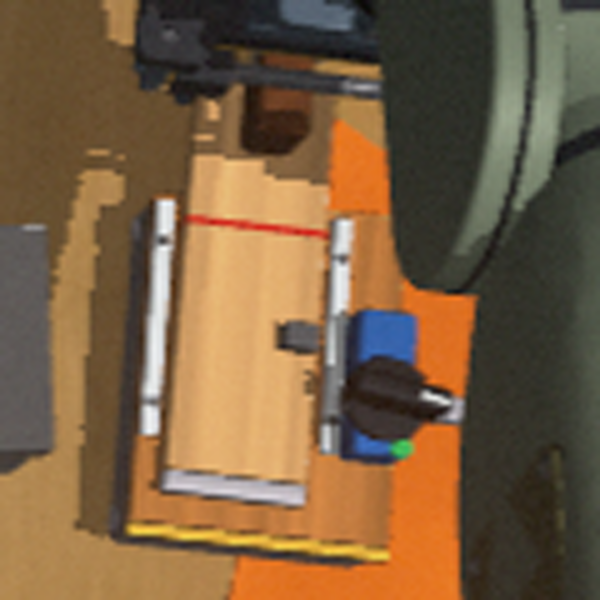

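>>> arm_command:
  slide:
    - [2,0,-0.4]
    - [4,0,-0.4]
    - [6,0,-0.4]
    - [6,0,-0.4]
    - [6,0,-0.4]
    - [6,0,-0.4]
    - [6,0,-0.4]
    - [6,0,-0.4]
    - [6,0,-0.4]
    - [6,0,-0.4]
    - [6,0,-0.4]
    - [6,0,-0.4]
    - [6,0,-0.4]
    - [6,0,-0.4]
    - [6,0,-0.4]
    - [6,0,-0.4]
  turn:
    - [0,0,0]
    - [0,0,0]
    - [0,0,0]
    - [0,0,0]
    - [0,0,0]
    - [0,0,0]
    - [0,0,0]
    - [0,0,0]
    - [0,0,0]
    - [0,0,0]
    - [0,0,0]
    - [0,0,0]
    - [0,0,0]
    - [0,0,0]
    - [0,0,0]
    - [0,0,0]
  grip: [0,0,0,255,255,255,255,255,255,255,255,255,255,255,255,255]
  newtons: 20

```text
time_s: 8.87
ee_pos: [630.0, -79.0, 87.9]
ee_rot: [61.5, 90.0, -126.6]
force: [0.2, -0.4, 1.0]
gripper_width: 23.9
```

```bash
python3 -c "
from plan import *
plan([630,-78.7,87],-98)
for n in('side','top'):
    p,d=env.grab_frame(n)
    crop(p,*((310,430,130,230) if n=='side' else (370,490,140,260)),5,f'pics/{n}5.png')"
```

```text
t 8.87 pos [630.01 -78.96  87.93] yawy -98.08969361515943 F [ 0.22 -0.36  0.99] T [-0.03  0.09  0.03] w 23.888224581782133 q [-8.17 29.61 91.87 -0.02 58.53 89.93]
slide cm [ 0.09 -0.03  0.  ] turn [-0.  0. -0.]
```

View pics/side5.png

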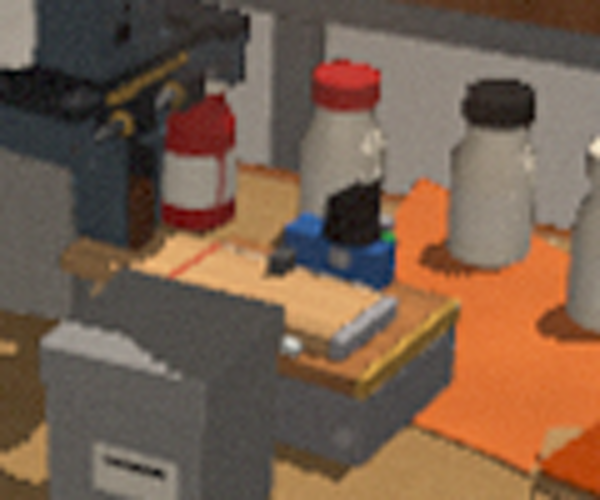

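View pics/top5.png

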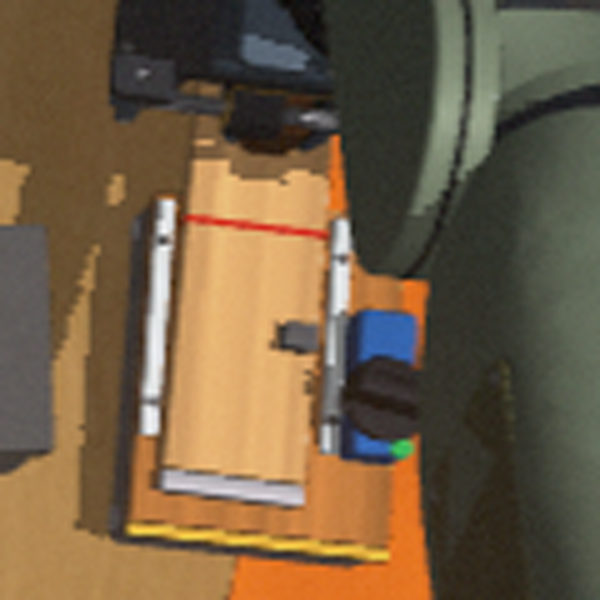

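```bash
cat > meas.py <<'E'
from h import *
def ray(n,uv,z):
    c=env.calibration(n);K=c["K"];M=np.linalg.inv(c["camera_from_world"])
    u,v=uv[:,0],uv[:,1]
    D=np.stack([(u-K[0,2])/K[0,0],-(v-K[1,2])/K[1,1],-np.ones(len(u))],-1)@M[:3,:3].T
    o=M[:3,3];t=(z-o[2])/D[:,2];return o+D*t[:,None]
def line(n,m,z):
    v,u=np.nonzero(m);P=ray(n,np.stack([u,v],1).astype(float),z)[:,:2].astype(np.float32)
    l=cv2.fitLine(P,cv2.DIST_HUBER,0,.01,.01).ravel()
    a=np.degrees(np.arctan2(l[1],l[0]))
    return dict(n=len(P),ang=round(a%180,2),mid=l[2:],lo=P.min(0),hi=P.max(0)),P
def masks(p,box):
    hsv=cv2.cvtColor(p,cv2.COLOR_RGB2HSV).astype(int);H,S,V=hsv[...,0],hsv[...,1],hsv[...,2]
    b=np.zeros(H.shape,bool);b[box[2]:box[3],box[0]:box[1]]=1
    return dict(red=b&((H<5)|(H>175))&(S>150)&(V>90), yel=b&(H>20)&(H<32)&(S>150)&(V>100), wht=b&(S<40)&(V>130))
E
python3 - <<'E'
from meas import *
p,d=env.grab_frame("top")
np.save("pics/top6p.npy",p);crop(p,385,460,170,260,6,"pics/top6.png")
m=masks(p,(390,452,175,256))
for k,z in(("red",74),("yel",60)):print(k,line("top",m[k],z)[0])
w=m["wht"]
for nm,(a,b,c,e) in dict(L=(395,408,178,230),Rr=(430,443,183,232)).items():
    k=np.zeros_like(w);k[c:e,a:b]=w[c:e,a:b];print(nm,line("top",k,67)[0])
print(p[246,398:448:8].tolist())
o=np.zeros_like(p);
for k,c in(("red",(255,0,0)),("yel",(255,255,0)),("wht",(255,255,255))):o[m[k]]=c
crop(o,385,460,170,260,6,"pics/top6m.png")
E
```

```text
red {'n': 29, 'ang': np.float32(81.59), 'mid': array([579.27, -69.82], dtype=float32), 'lo': array([ 573.63, -100.55], dtype=float32), 'hi': array([583.79, -39.42], dtype=float32)}
yel {'n': 87, 'ang': np.float32(83.14), 'mid': array([436.85, -64.29], dtype=float32), 'lo': array([ 428.87, -124.97], dtype=float32), 'hi': array([443.94,  -8.23], dtype=float32)}
L {'n': 172, 'ang': np.float32(172.66), 'mid': array([538.  , -24.96], dtype=float32), 'lo': array([486.1 , -34.32], dtype=float32), 'hi': array([592.57, -15.75], dtype=float32)}
Rr {'n': 95, 'ang': np.float32(171.94), 'mid': array([ 539.42, -106.24], dtype=float32), 'lo': array([ 475.98, -114.38], dtype=float32), 'hi': array([582.07, -96.73], dtype=float32)}
[[233, 203, 74], [229, 178, 64], [209, 167, 67], [164, 106, 55], [206, 130, 71], [191, 122, 64], [170, 107, 52]]
```

View pics/top6m.png

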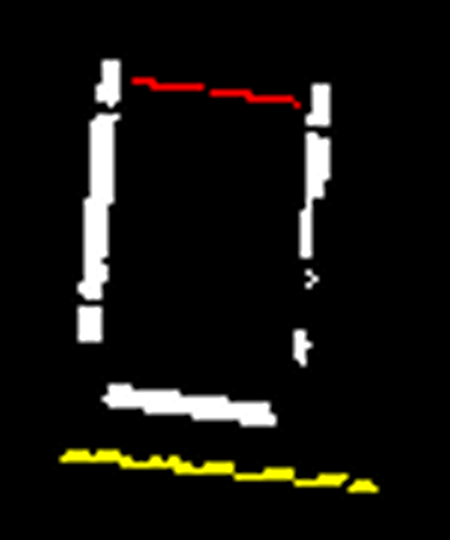

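View pics/top6.png

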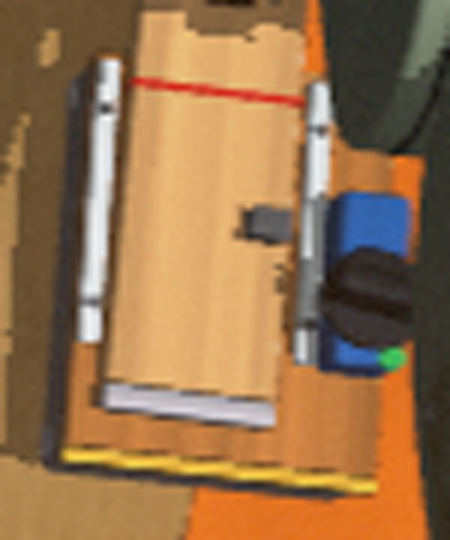

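>>> arm_command:
  slide:
    - [0,0,0]
    - [0,0,0]
    - [0,0.01,0.4]
    - [0,0.02,1.2]
    - [0,0.03,2]
    - [0,0.05,2.8]
    - [0,0.06,3.6]
    - [0,0.07,4.4]
    - [0,0.08,5.2]
    - [0,0.1,6]
    - [0,0.11,6.8]
    - [0,0.12,7.6]
    - [0,0.13,8.4]
    - [0,0.14,9]
    - [0,0.14,9]
    - [0,0.14,9]
  turn:
    - [0,0,0]
    - [0,0,0]
    - [0,0,0]
    - [-0.002,0,0]
    - [-0.004,0,0]
    - [-0.006,0,0]
    - [-0.008,0,0]
    - [-0.01,0,0]
    - [-0.012,0,0]
    - [-0.014,0,0]
    - [-0.016,0,0]
    - [-0.018,0,0]
    - [-0.02,0,0]
    - [-0.022,0,0]
    - [-0.022,0,0]
    - [-0.022,0,0]
  grip: [255,255,255,255,255,255,255,255,255,255,255,255,255,255,255,255]
  newtons: 45

```text
time_s: 10.35
ee_pos: [538.6, -67.3, 88.0]
ee_rot: [0.4, 89.8, 173.6]
force: [-5.6, 1.1, 4.3]
gripper_width: 23.8
```

```bash
python3 - <<'E'
from plan import *
from meas import *
plan([630,-78.7,87],-98)
p,d=env.grab_frame("side");crop(p,310,430,130,230,5,'pics/side7.png')
p,d=env.grab_frame("top");crop(p,370,490,150,280,4.5,'pics/top7.png')
m=masks(p,(390,452,175,256))
for k,z in(("red",74),("yel",60)):
  if m[k].sum()>5:print(k,line("top",m[k],z)[0])
E
```

```text
t 10.35 pos [538.61 -67.26  87.96] yawy -96.8271262601337 F [-5.64  1.11  4.25] T [ 0.09  0.58 -0.01] w 23.757623008426688 q [ -8.33  22.5  104.56  -0.01  53.18  88.51]
slide cm [ 0.06  0.05 -9.21] turn [ 0.02  0.   -0.  ]
red {'n': 31, 'ang': np.float32(83.23), 'mid': array([487.49, -60.14], dtype=float32), 'lo': array([484.33, -90.77], dtype=float32), 'hi': array([491.92, -30.49], dtype=float32)}
yel {'n': 14, 'ang': np.float32(83.16), 'mid': array([437.79, -48.68], dtype=float32), 'lo': array([ 431.4 , -104.81], dtype=float32), 'hi': array([443.94,  -8.23], dtype=float32)}
```

View pics/side7.png

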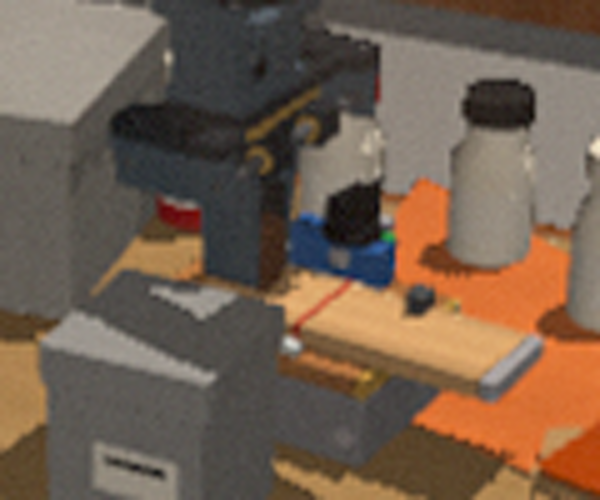

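View pics/top7.png

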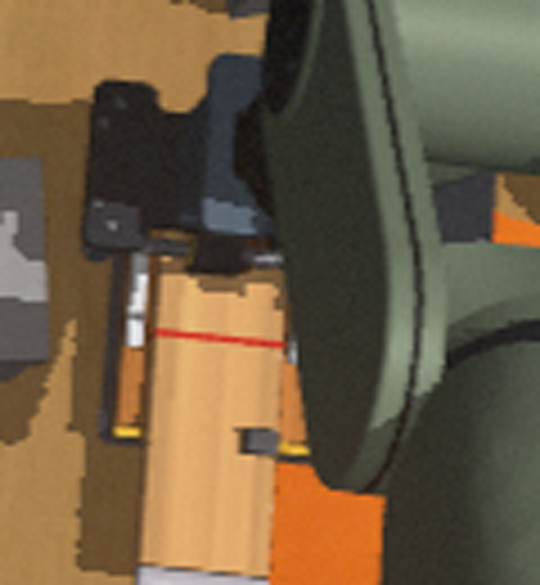

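>>> arm_command:
  slide:
    - [0.05,0,0.5]
    - [0.1,0,1.2]
    - [0.1,0,1.9]
    - [0.1,0,2.6]
    - [0.1,0,3.3]
    - [0.1,0,4.0]
    - [0.1,0,4.2]
    - [0.1,0,4.2]
    - [0.1,0,4.2]
    - [0.1,0,4.2]
  turn:
    - [0,0,0]
    - [0,0,0]
    - [0,0,0]
    - [0,0,0]
    - [0,0,0]
    - [0,0,0]
    - [0,0,0]
    - [0,0,0]
    - [0,0,0]
    - [0,0,0]
  grip: [255,255,255,255,255,255,255,255,255,255]
  newtons: 50

```text
time_s: 11.28
ee_pos: [501.8, -63.0, 88.2]
ee_rot: [177.9, 89.7, -8.9]
force: [4.6, -0.4, 7.2]
gripper_width: 23.9
```

```bash
cat > look.py <<'E'
import sys
from plan import *
from meas import *
k0=sys.argv[1]
plan([538.6,-67.3,87],-96.9)
p,d=env.grab_frame("side");crop(p,345,435,160,230,8,f'pics/side{k0}.png')
W=world("side",d);np.save("pics/sideW.npy",W)
p,d=env.grab_frame("top");crop(p,385,465,190,290,5.5,f'pics/top{k0}.png')
m=masks(p,(390,452,175,256))
for k,z in(("red",74),("yel",60)):
  if m[k].sum()>5:print(k,line("top",m[k],z)[0])
W=world("top",d)
s=(abs(W[...,2]-74)<8);s[:225]=0;s[286:]=0;s[:,:405]=0;s[:,432:]=0
P=W[s];A=np.c_[P[:,:2]-[440,-55],np.ones(len(P))];print("plane slope(mm/mm),z",np.linalg.lstsq(A,P[:,2],rcond=None)[0],len(P))
E
python3 look.py 8
```

```text
t 11.28 pos [501.77 -62.96  88.21] yawy -96.83364183126591 F [ 4.6  -0.43  7.17] T [-0.01 -0.57 -0.04] w 23.905604513648292 q [ -8.45  19.36 109.77  -0.    50.54  88.38]
slide cm [ 0.14 -0.01 -3.71] turn [ 0.   -0.01 -0.  ]
red {'n': 31, 'ang': np.float32(84.09), 'mid': array([451.98, -44.67], dtype=float32), 'lo': array([446.31, -86.44], dtype=float32), 'hi': array([453.85, -21.99], dtype=float32)}
yel {'n': 9, 'ang': np.float32(82.47), 'mid': array([441.02, -21.81], dtype=float32), 'lo': array([431.55, -93.53], dtype=float32), 'hi': array([443.97,  -8.23], dtype=float32)}
plane slope(mm/mm),z [ 0.   -0.   73.56] 1457
```

View pics/side8.png

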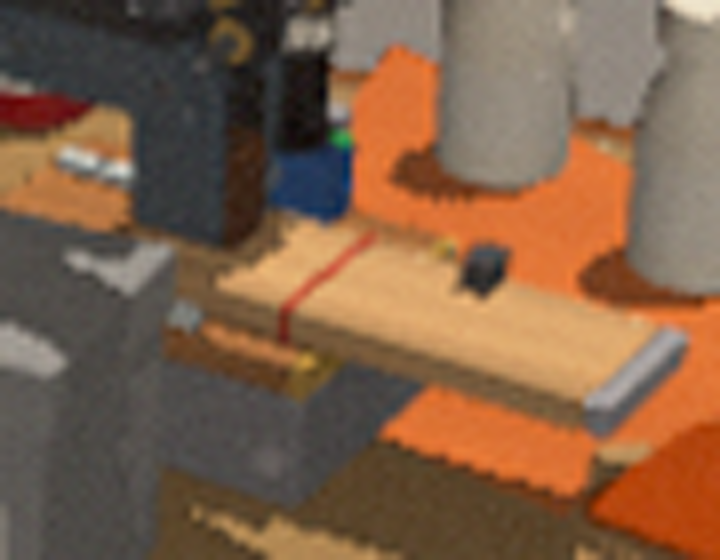

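View pics/top8.png

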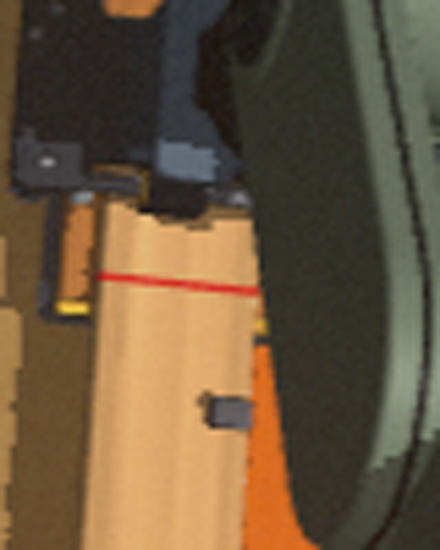

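```bash
cat > chk.py <<'E'
from meas import *
f=lambda u,v:[345+u/8-.45,160+v/8-.45]
import sys
pts=np.array(eval(sys.argv[1]),float);P=ray("side",np.array([f(*q) for q in pts]),60.)
print(P[:,:2])
E
python3 chk.py "[(284,340),(302,397),(340,368),(345,362)]"
python3 - <<'E'
from h import *
p,d=env.grab_frame("side");crop(p,375,400,196,216,30,"pics/side8z.png")
E
```

```text
[[451.37 -22.66]
 [430.23  11.77]
 [426.22 -13.01]
 [426.27 -17.76]]
```

View pics/side8z.png

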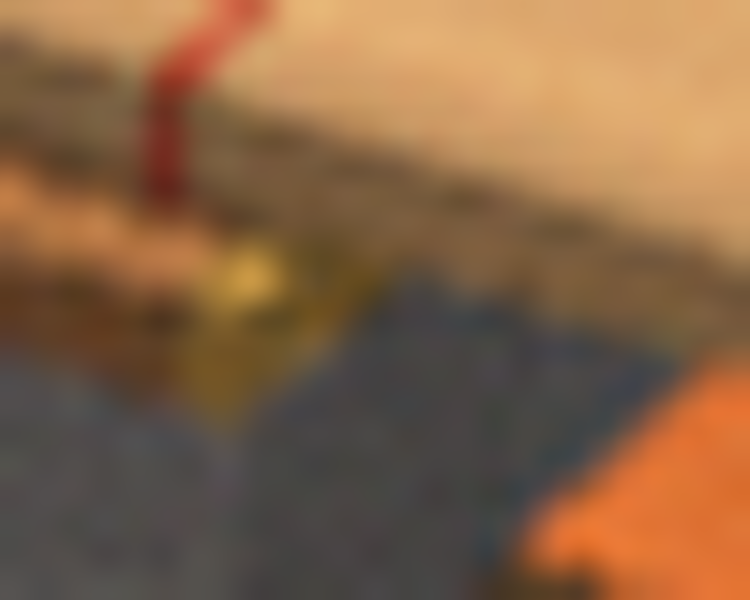

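```bash
python3 - <<'E'
from meas import *
q=np.array([(165,207),(240,315),(310,258),(225,425)],float)
uv=np.c_[375+q[:,0]/30-.48,196+q[:,1]/30-.48]
print(ray("side",uv,60.)[:,:2])
B=(517,-63,np.radians(173.1))
for z in(60,52):print(ray("side",uv[3:],float(z)))
E
```

```text
[[450.61 -20.64]
 [436.44  -4.8 ]
 [434.76 -17.77]
 [429.84  14.72]]
[[429.84  14.72  60.  ]]
[[434.81   1.78  52.  ]]
```

>>> arm_command:
  slide:
    - [0,0,0.3]
    - [0,0,0.7]
    - [0,0,1.1]
    - [0,0,1.3]
    - [0,0,1.3]
    - [0,0,1.3]
    - [0,0,1.3]
  turn:
    - [0,0,0]
    - [0,0,0]
    - [0,0,0]
    - [0,0,0]
    - [0,0,0]
    - [0,0,0]
    - [0,0,0]
  grip: [255,255,255,255,255,255,255]

```text
time_s: 12.02
ee_pos: [489.3, -61.5, 88.2]
ee_rot: [177.9, 89.6, -8.9]
force: [5.1, 0.7, 6.0]
gripper_width: 23.4
```

```bash
python3 look.py 9; python3 - <<'E'
from h import *
p,d=env.grab_frame("side");crop(p,375,400,196,216,30,"pics/side9z.png")
p,d=env.grab_frame("top");crop(p,390,450,230,260,12,"pics/top9z.png")
E
```

```text
t 12.02 pos [489.3  -61.46  88.22] yawy -96.83319744211073 F [5.06 0.75 5.97] T [-0.07 -0.82 -0.03] w 23.35192668147427 q [ -8.49  18.36 111.4   -0.    49.86  88.34]
slide cm [ 0.15 -0.01 -4.96] turn [ 0.   -0.01 -0.  ]
red {'n': 30, 'ang': np.float32(83.39), 'mid': array([438.25, -55.86], dtype=float32), 'lo': array([435.18, -85.67], dtype=float32), 'hi': array([442.69, -23.7 ], dtype=float32)}
yel {'n': 8, 'ang': np.float32(81.82), 'mid': array([442.22, -12.77], dtype=float32), 'lo': array([441.56, -19.52], dtype=float32), 'hi': array([443.97,  -8.23], dtype=float32)}
plane slope(mm/mm),z [ 0.01  0.   73.52] 1286
```

View pics/side9z.png

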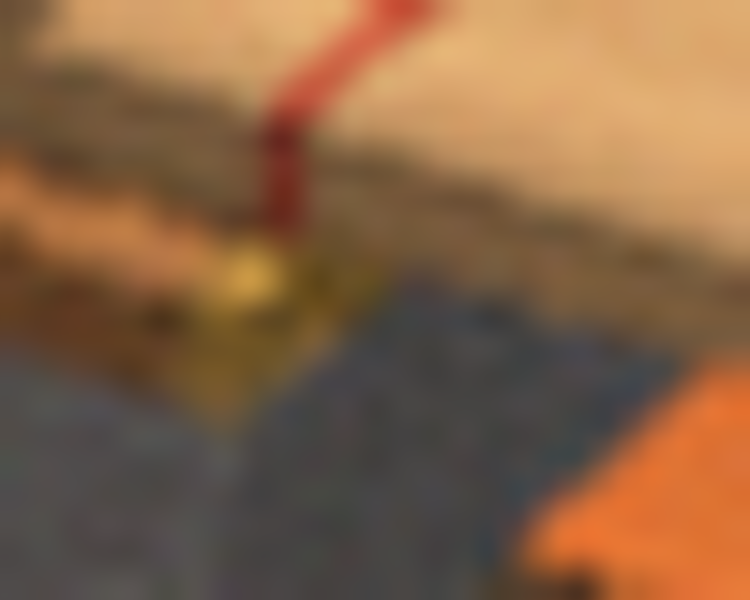

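View pics/side9.png

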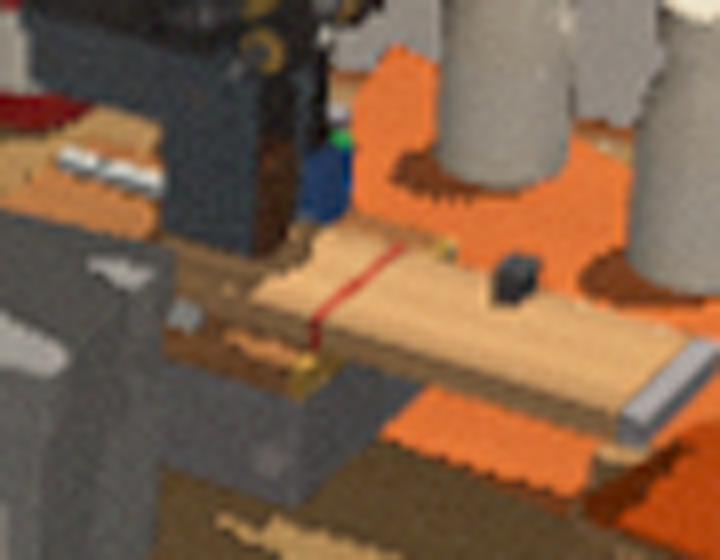

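View pics/top9z.png

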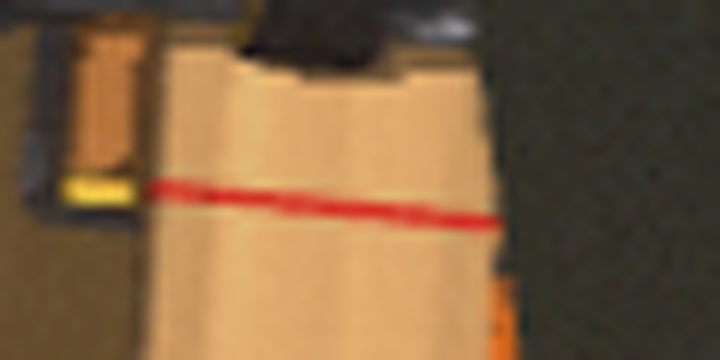

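```bash
python3 - <<'E'
from meas import *
def r(cam,u0,v0,s,q,z):
    q=np.array(q,float);return ray(cam,np.c_[u0+q[:,0]/s-.5+.5/s,v0+q[:,1]/s-.5+.5/s],float(z))[:,:2]
u=np.array([-.993,.120])  # out direction (block yaw 173.1)
E=r("top",390,230,12,[(65,203),(100,206.5),(135,210)],60)
Rd=r("top",390,230,12,[(155,189),(300,206),(495,222)],74)
print(E,Rd,"rem mm (top):",E.mean(0)@u-Rd@u)
E=r("side",375,196,30,[(240,315),(320,250)],60);Rd=r("side",375,196,30,[(283,240)],60)
print(E,Rd,"rem (side)",E@u-Rd@u)
# predicted overlay: mark the edge and line in side at finer scale
p,d=env.grab_frame("side");c=cv2.resize(p[190:220,370:405,::-1],None,fx=20,fy=20,interpolation=cv2.INTER_NEAREST);cv2.imwrite("pics/side10n.png",c)
p,d=env.grab_frame("top");c=cv2.resize(p[235:262,392:432,::-1],None,fx=18,fy=18,interpolation=cv2.INTER_NEAREST);cv2.imwrite("pics/top10n.png",c)
E
```

```text
[[440.69  -8.09]
 [439.94 -14.65]
 [439.19 -21.2 ]] [[442.06 -22.47]
 [438.55 -49.21]
 [435.1  -85.2 ]] rem mm (top): [3.04 2.77 3.66]
[[436.46  -4.82]
 [434.52 -19.62]] [[438.33 -19.82]] rem (side) [3.66 3.81]
```

View pics/side10n.png

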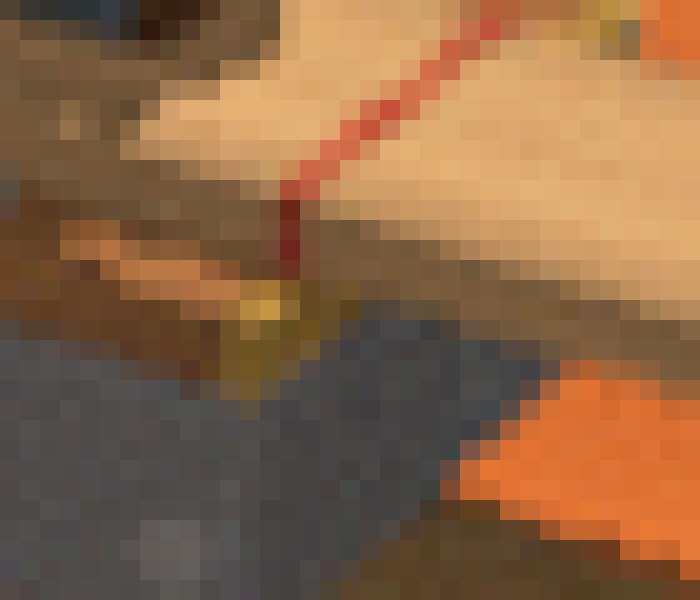

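View pics/top10n.png

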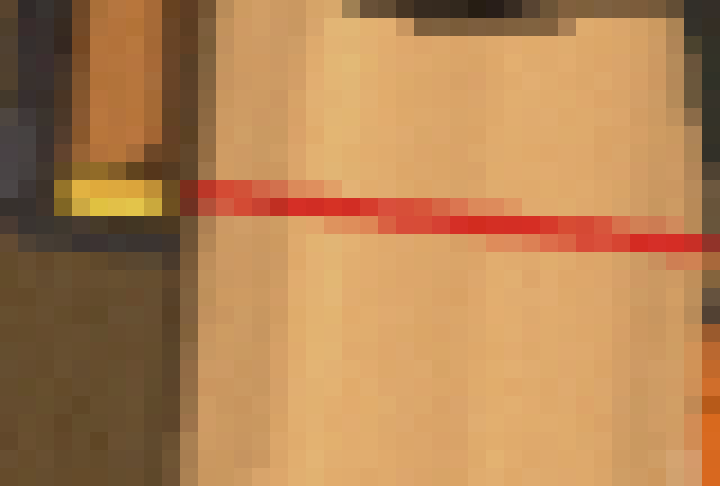

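>>> arm_command:
  slide:
    - [0,0,0.1]
    - [0,0,0.2]
    - [0,0,0.34]
    - [0,0,0.34]
    - [0,0,0.34]
    - [0,0,0.34]
  turn:
    - [0,-0.003,0]
    - [0,-0.006,0]
    - [0,-0.01,0]
    - [0,-0.01,0]
    - [0,-0.01,0]
    - [0,-0.01,0]
  grip: [255,255,255,255,255,255]
  newtons: 58

```text
time_s: 12.82
ee_pos: [485.9, -61.1, 87.9]
ee_rot: [3.6, 89.8, 176.8]
force: [5.5, -0.7, 3.2]
gripper_width: 23.9
```

```bash
sed -i 's/print("plane slope(mm\/mm),z",\(.*\),len(P))/print("plane slope",np.round(\1,4),len(P))/' look.py; python3 look.py 11; python3 - <<'E'
from h import *
p,d=env.grab_frame("side");c=cv2.resize(p[190:220,370:405,::-1],None,fx=20,fy=20,interpolation=cv2.INTER_NEAREST);cv2.imwrite("pics/side11n.png",c)
p,d=env.grab_frame("top");c=cv2.resize(p[235:262,392:432,::-1],None,fx=18,fy=18,interpolation=cv2.INTER_NEAREST);cv2.imwrite("pics/top11n.png",c)
E
```

```text
t 12.82 pos [485.88 -61.05  87.89] yawy -96.83568506182542 F [ 5.48 -0.65  3.23] T [-0.16 -1.71 -0.01] w 23.89976803813018 q [ -8.5   18.37 111.46  -0.02  50.36  88.35]
slide cm [ 0.07 -0.01 -5.31] turn [ 0.  0. -0.]
red {'n': 33, 'ang': np.float32(83.04), 'mid': array([434.9 , -53.51], dtype=float32), 'lo': array([430.76, -85.41], dtype=float32), 'hi': array([438.28, -21.27], dtype=float32)}
yel {'n': 6, 'ang': np.float32(85.65), 'mid': array([441.95, -12.47], dtype=float32), 'lo': array([441.59, -17.26], dtype=float32), 'hi': array([443.94,  -8.23], dtype=float32)}
plane slope [ 0.    0.01 73.56] 1255
```

View pics/side11n.png

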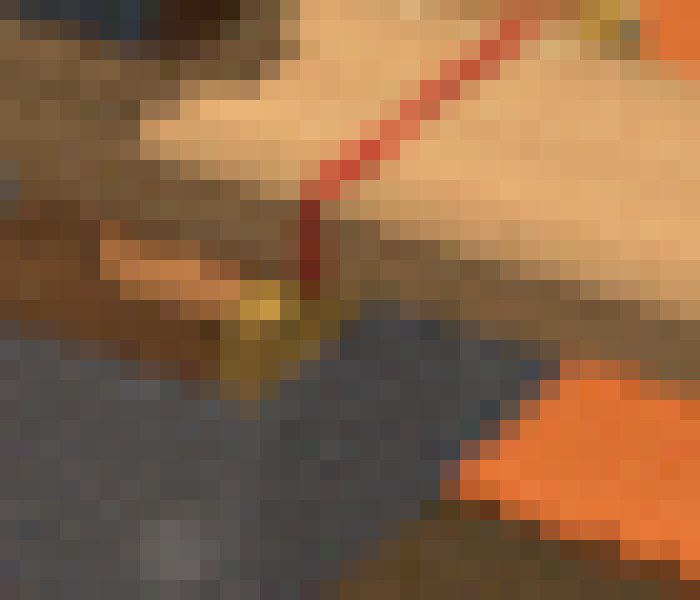

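View pics/top11n.png

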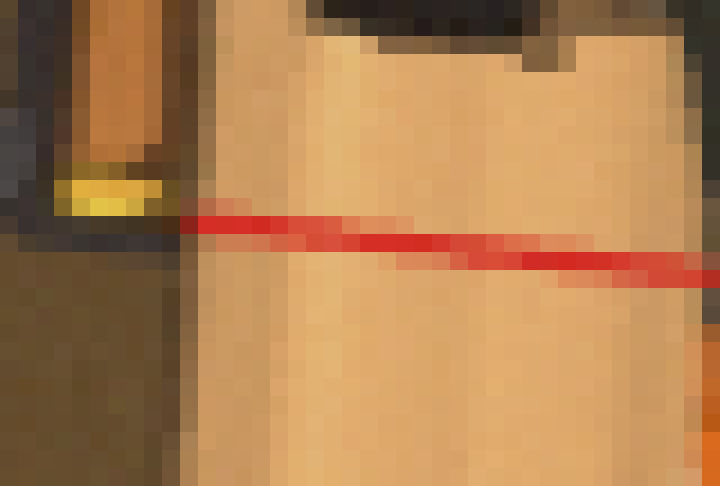

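View pics/side11.png

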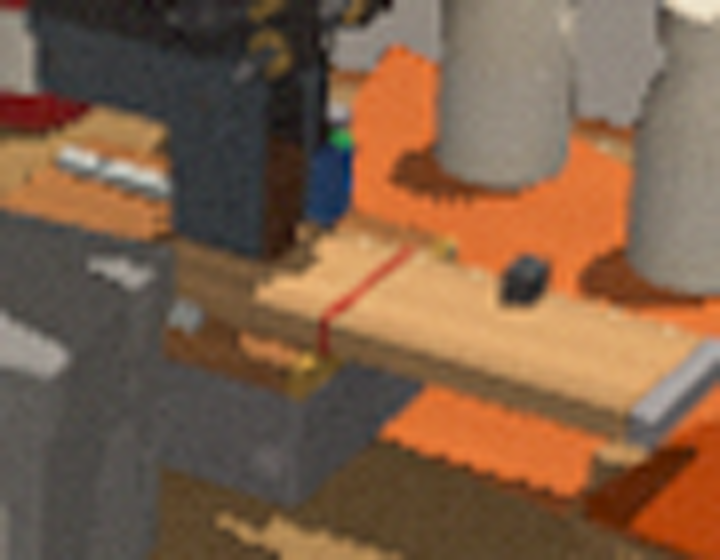

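```bash
cat > slope.py <<'E'
from plan import *
u=np.array([-.9925,.122])
for n in("top","side"):
    Ws=[world(n,env.grab_frame(n)[1]) for _ in range(2)]
    W=np.concatenate([w.reshape(-1,3) for w in Ws]);W=W[~np.isnan(W[:,0])]
    q=W[:,:2]-[435.3,-53.6];a=q@u;b=q@np.array([-u[1],u[0]])
    k=(a>-25)&(a<115)&(abs(b)<24)&(abs(W[:,2]-74)<9)
    k&=~((a>40)&(a<75)&(b>5))
    A=np.c_[a[k],b[k],np.ones(k.sum())];r,_,_,_=np.linalg.lstsq(A,W[k,2],rcond=None)
    e=W[k,2]-A@r;C=np.linalg.inv(A.T@A)*e.var()
    print(n,"out,across,z","%.4f %.4f %.2f"%tuple(r),"sd",["%.4f"%x for x in np.sqrt(np.diag(C))],k.sum())
plan([485.9,-61.05,87],-96.9)
E
python3 slope.py
```

```text
top out,across,z -0.0010 0.0001 73.60 sd ['0.0008', '0.0025', '0.0490'] 2500
side out,across,z 0.0042 -0.0085 72.29 sd ['0.0012', '0.0037', '0.0738'] 725
t 13.22 pos [485.9  -61.05  87.91] yawy -96.83698330511655 F [ 5.45 -1.01  4.25] T [-0.15 -1.71 -0.04] w 23.933385467681024 q [ -8.5   18.36 111.46  -0.02  50.36  88.36]
slide cm [ 0.09  0.   -0.  ] turn [ 0.  0. -0.]
```

```bash
python3 -c "
from h import *
s=env.state();print(s['qvel'],s['ee_pos'])
p,d=env.grab_frame('side');crop(p,200,440,100,280,3.2,'pics/fin.png')
print(env.job_done())"
```

```text
[ 0.08  0.01 -0.11  0.02 -0.01 -0.01] [485.9  -61.05  87.91]
the job is handed in; nothing more can be done
None
```

View pics/fin.png

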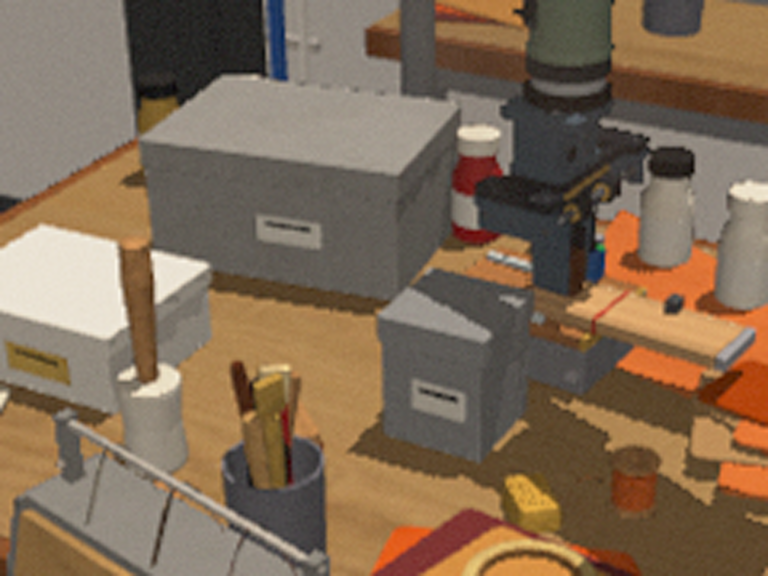

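I turned the knob counterclockwise until it clicked over and drew the bolt back. Then I slid the plank flat out over the brass edge and handed the job in at about 13 s, still gripping it.

- **Knob:** After release, the top picture showed it resting at the stop with the bolt clear of the lug. At the end the arm and gripper hid most of the knob, so I could not see it again. The gripper stayed clear of it, and no unexpected force showed.
- **Red line:** The two cameras disagreed slightly. The top one put it about 0.3 mm past the edge, and the side one, carried over from the previous look, about 0.3 mm short. Both are within what I can measure.
- **Alignment:** The line was within about 0.1° of parallel to the edge, and the plank was central between the rails.
- **Level:** The top camera's depth gave a slope of −0.001. The side camera gave +0.004 along the plank and −0.009 across, from fewer points.
- **Hold:** The arm was still. The wrist felt about 4 N upwards, so the plank was pressed onto the deck, and about 5 N along the slide from friction.
- **Other things on the bench:** The last picture shows the mallet, wax, tape and orange spool standing undisturbed. I did not check the rest individually.

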